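Click a door-closer slide block into its hold-open catch

TASK

Before the door closer's guide rail goes up, try its hold-open: with the fingertips against the side of the slide block's upright steel stud, push the white block along the rail until it clicks into the blue hold-open catch, gently and no farther, then take the hand away and leave it caught there. Only push: never have the stud between the fingers, and leave the hinge, tools, tray, tea glass and closer arm where they lie.

Things in the scene. Friction and masses are not known exactly. Their poses are not given: they have to be found in the camera images.
- rail: Aluminium door-closer guide rail, a channel open at the top, 460 mm long, 34 wide, 22 high, black end caps, on a fixed timber strip 500 x 70 x 20 mm with a dark rubber mat under it. Origin: middle of the strip, on the table. Its y axis runs along the rail, x across it, z up. The rail's top edge is 42 mm above the table. It does not move.
- slide_block: White plastic block, 36 mm long, 26 wide, inside the channel below its top edge; slides only along the rail (about 1 N friction). Each end has a steel nose 57 mm long from the block's centre, below the rail's top edge too, with a waist at 48 mm between two round bosses; both ends are alike. Starts near mid-rail. Origin: centre of its underside, 23 mm above the table; y axis along the rail.
- stud_top (a point): Centre of the top face of the block's upright bright steel stud, 67.5 mm above the table. The stud is 12 mm in diameter, stands at the block's centre, and 25 mm of it shows above the rail's top edge.
- catch_mid (a point): Middle of the hold-open catch, 33 mm above the table; axes as the rail's. When caught, the block's centre lies 48 mm (within about 1 mm) from this point along the rail, the rollers sitting in the waist of its nose. Pushed on from there with about 10 to 13 N it breaks out on the far side, some 7 mm farther; then it is too far.
- catch: Hold-open catch: blue clamp 26 mm long, fixed astride the channel (37 mm wide, 2 mm above its edges), near either end of the rail, 100 to 220 mm from the block's centre at the start, with two bright sprung rollers facing each other. About 10 mm before it is caught the block's nose meets the rollers and the push rises to about 6 to 9 N, then drops as the block jumps forward. Origin: centre of its underside.
- buffer: Opening limiter: black rubber block, 22 x 20 x 13 mm, on a black clamp astride the channel (37 mm wide, 2 mm above its edges) near the other end of the rail, away from the catch; not needed here. Origin: middle of its underside, 23 mm above the table.
- hinge: Loose steel butt hinge lying open, 70 x 104 x 12 mm, knuckle along its y axis. Origin: middle of its underside.
- screwdriver: Loose screwdriver with red handle, 200 mm long, 26 mm thick, lying along its x axis, blade at +x. Origin: middle, on the table.
- punch: Loose chrome pin punch, 140 mm long, 10 mm thick, lying along its x axis, point at +x. Origin: middle, on the table.
- mallet: Loose mallet: black rubber head 55 mm in diameter and 90 mm long at +x, wooden handle to -x, 270 mm long in all. Origin: under the middle, on the table.
- tray: Loose yellow plastic parts tray with screws, 110 x 160 x 35 mm. Origin: middle of its underside.
- tea_glass: Slender tea glass on its white saucer (106 mm across), 96 mm high, loose. Origin: middle of its underside.
- closer_arm: Loose grey steel arm of the door closer, a flat bar 232 mm long, 22 mm wide, 8 mm thick with round eyes 36 and 28 mm across and up to 12 mm high, along its x axis. Origin: middle, on the table.

How it is judged (in metres and radians):
On the way:
1. the fingers push the block's nose against the catch's rollers (horizontal distance between slide_block and catch_mid between 0.052 and 0.06 m and contact force between the fingers and slide_block above 3 N), for 0.02 s.
At the end, for the whole second after the job is handed in: the slide block rests caught in the hold-open catch (its centre 48 mm from the catch's middle, within 3 mm) and the robot has let go of everything (horizontal distance between slide_block and catch_mid between 0.045 and 0.051 m and linear speed of slide_block below 0.005 m/s); the robot touches nothing.
It fails at once if the block is forced on through the catch (more than 8 mm past its seat) (horizontal distance between slide_block and catch_mid below 0.04 m).
It fails at once if the stud is taken between the fingers (horizontal distance between the grasp point and stud_top below 0.007 m and z of the grasp point in the frame of stud_top below 0.012 m).
It fails at once if the block is pushed or struck harder than 25 N (contact force between the fingers and slide_block above 25 N).
It fails at once if a loose thing on the table (hinge, screwdriver, punch, mallet, tray, tea glass, closer arm) is shifted or lifted more than 15 mm (distance of any of hinge, screwdriver, punch, mallet, tray, tea_glass, closer_arm from where it was at the start of the episode above 0.015 m).
It also fails if it takes over 48 s, if anything falls off the work surface, if the arm or the gripper's body presses on something with over 40 N, if the wrist force passes 120 N, or if a joint passes its speed limit or range.

ROBOT

A 6-joint arm with a two-finger parallel gripper is mounted at the origin on the work surface. World frame = base frame: x ahead of the robot, y to its left, z up, the work surface at z = 0. Lengths are in mm, angles in rad, forces in N, time in s.
With the tool pointing down it reaches from about 350 to 775 mm from the base axis. Payload 7.3 kg.
Tool frame: the origin (TCP) lies midway between the tips of the shut fingers; the grasp point (between the pads) lies 19 mm behind it (bot.tcp_to_grasp is the distance from the TCP to the grasp point, in mm); z points along the fingers, y is the line along which they close (so a half turn about z gives the same grasp; the last joint's range is limited). The gripper opens to 92 mm and grips with 3 to 60 N. Pads are 19 mm wide; open, the fingers measure 130 mm over their backs; the gripper's body (75 mm by 190 mm) begins 47 mm behind the grasp point.
Start: joints at [1.203, 0.342, 1.524, -0, 1.275, -0.146], TCP at [115.476, 512.162, 226.741] pointing down, gripper open.
Joint ranges: [-2.53, 2.53], [-0.77, 2.02], [0.04, 2.7], [-1, 4.14], [0.28, 2.66], [-3.11, 3.11]. Speed limits (rad/s): [2.57, 2.57, 3.14, 3.14, 3.14, 3.14].

INTERFACE

Orientations are given as [roll, pitch, yaw] about the fixed x, y, z axes, in that order (R = Rz(yaw) Ry(pitch) Rx(roll)).
In Python, from plant import bot, viewer gives the robot as it stands. The module is installed in compiled form; this text tells all that it offers.
- The arm moves only by the shell command python3 -m handwheel 'ROWS'. ROWS is text: rows parted by semicolons, each of 7 numbers parted by spaces: the shift along the tool's x, y, z scaled (see below), then the turn, a rotation vector about the tool's x, y, z scaled (see below), then the opening, from -1 (shut) to 1 (fully open), so that 0 is half open. In form: tx ty tz rx ry rz gripper; .... A call has 1 to 8 rows; each row is the pose to reach, as a shift and turn from the pose commanded when the call began, along the tool's axes at that moment, turning the shorter way round; what a row does not reach only later rows make up. The controller multiplies each number of a shift by 10 cm and each number of a turn by pi rad. A row lasts 1/12 s, in which the tool goes at most 41.7 mm and 7.16 degrees, less where a joint would pass 70% of its speed; a pose out of reach is approached as far as the arm can. A call with a number of a shift or a turn outside -1 to 1 is refused whole. A call with a gripper value outside its range is refused whole. The fingers move at their own pace and stop on an object; the grip force is fixed at half the most. Time passes only in rows, so rows that repeat a pose let the fingers close. It gives the time, the measured TCP pose, the force, the opening and the grip force at its end, in the units of the state.
- bot.get_obs(): the state, without advancing time (a new reading comes with each control period).
- viewer.capture(name): name is "scene" or "top" or "wrist"; returns a dict with "frame" (400x640x3 uint8, red, green, blue), "fov_y" (degrees; the focal length in pixels is half the picture's height over the tangent of half this angle, whatever the lens; pixels are square), "cx", "cy" (the principal point, pixels), "T" (4x4, takes a point from camera to world coordinates). Camera axes: x right, y down, z forward; pixel columns grow to the right and rows downward; lengths in mm; the calibration is good to about 2 mm. The wrist camera is an equidistant fisheye: a pixel r from the principal point sees the ray r / f radians off the axis. A picture is of the moment at which its call begins. There is no depth.
- bot.close_job(): hands the job in; it is judged then, once.
Trained networks look in a picture, given as the dict that the camera call returned (one of the last four; its "shot" number tells which), for a name from the list of things; names that differ only in an ending like _2 or _b are one class to them, and where a whole thing is asked for, a point or a joint stands for the part that bears it (a point fixed in the world has none). Each returns a list of dicts, best first, with "score" (0 to 1); they miss things now and then, are a little off and sometimes report something else, mostly with a low value. They report only what shows in the picture. A call takes as long as a camera call.
- viewer.recognise(target, picture): "centre" ([column, row] in pixels, amid what is visible of it).
- viewer.cut_out(target, picture): "pixels" (400x640 bool, what is visible of it) and "centre" ([column, row] in pixels, amid what is visible of it).
The state is a dict: "time": time; "joint_positions": joint angles; "dq": joint speeds; "tau": joint torques, N m; "tool_pos": TCP position; "tcp_rot": TCP orientation; "contact_force": force on the tool from outside, world axes, zero at the start; "moment": the same for the moment, N m; "grip_width": finger opening in mm; "finger_force": force on a finger pad.
Only numpy, scipy, OpenCV 4.12 (cv2) and the standard library are available. Lean on these libraries where they do the work, as an engineer would, in place of code of your own. Each camera call takes 0.05 s, during which the arm holds its last target. There are 200 camera calls.

## Working session

There is one attempt and no reset: what is moved stays moved. The work goes in short steps, Python scripts to look and compute and a shell command to move; the robot and the scene stay as the last step left them, time stands still between calls to the robot, and variables do not carry over. Pictures are saved under pics/ and viewed, at most 10 in all, crops included, and the job is handed in when it is done.

```bash
mkdir -p pics
cat > h.py <<'E'
from plant import bot, viewer
import numpy as np, cv2
def ray(p,uv):
    f=200/np.tan(np.radians(p["fov_y"]/2)); T=np.array(p["T"])
    d=np.array([(uv[0]-p["cx"])/f,(uv[1]-p["cy"])/f,1.]); return T[:3,3],T[:3,:3]@d
def at(p,uv,z):
    o,d=ray(p,uv); return (o+d*(z-o[2])/d[2]).round(1)
def proj(p,X):
    f=200/np.tan(np.radians(p["fov_y"]/2)); T=np.array(p["T"])
    c=T[:3,:3].T@(np.array(X)-T[:3,3]); return c[:2]/c[2]*f+[p["cx"],p["cy"]]
E
python3 - <<'E'
from h import *
o=bot.get_obs(); print(o["time"],o["tool_pos"],o["tcp_rot"],o["contact_force"])
ims=[]
for n in("top","scene"):
    p=viewer.capture(n); ims.append(p["frame"]); print(n,np.array(p["T"])[:3,3])
    for t,z in(("stud_top",67.5),("slide_block",42),("catch",44),("buffer",44),("rail",42),("tea_glass",40),("mallet",25),("tray",20),("hinge",6),("screwdriver",13),("punch",5),("closer_arm",5)):
        for r in viewer.recognise(t,p)[:2]: print(t,round(r["score"],2),np.round(r["centre"]),at(p,r["centre"],z))
cv2.imwrite("pics/a.png",ims[0][:,:,::-1]);cv2.imwrite("pics/b.png",ims[1][:,:,::-1])
E
```

```text
0.0 [115.32783267 511.75398195 226.06457124] [-3.14007422e+00 -2.02334248e-04  2.91981131e+00] [0.29949238 0.03055972 0.38707146]
top [ 477.15213005   -1.40560608 1180.75412589]
stud_top 0.67 [327. 198.] [540.9 -16.6  67.5]
stud_top 0.33 [330. 134.] [729.7 -24.7  67.5]
slide_block 0.69 [326. 199.] [538.7 -15.2  42. ]
catch 0.59 [276. 190.] [562.  135.6  44. ]
catch 0.42 [299. 222.] [467.6  65.7  44. ]
buffer 0.65 [393. 205.] [ 521.  -218.2   44. ]
rail 0.64 [335. 201.] [531.4 -41.   42. ]
tea_glass 0.78 [448. 191.] [ 566.7 -383.7   40. ]
mallet 0.77 [332. 133.] [744.8 -32.7  25. ]
mallet 0.34 [397. 208.] [ 513.9 -232.    25. ]
tray 0.79 [178. 207.] [508.2 441.3  20. ]
tray 0.73 [465. 257.] [ 366.7 -442.3   20. ]
hinge 0.77 [377. 236.] [ 428.4 -175.8    6. ]
screwdriver 0.68 [394. 208.] [ 513.2 -226.6   13. ]
punch 0.57 [302. 221.] [469.8  58.7   5. ]
closer_arm 0.64 [463. 258.] [ 361.8 -441.2    5. ]
scene [1385.42588221 -316.94330532 1474.62933148]
slide_block 0.56 [315. 206.] [540.3 -18.2  42. ]
catch 0.58 [357. 200.] [565.2 124.1  44. ]
buffer 0.35 [180. 204.] [ 388.8 -444.9   44. ]
rail 0.73 [308. 216.] [573.6 -53.5  42. ]
tea_glass 0.55 [358. 196.] [550.4 135.   40. ]
mallet 0.61 [333. 262.] [750.4 -30.1  25. ]
mallet 0.19 [358. 199.] [554.5 135.7  25. ]
tray 0.67 [431. 168.] [510.5 433.3  20. ]
hinge 0.38 [359. 198.] [539.1 146.1   6. ]
screwdriver 0.77 [291. 238.] [ 617.5 -127.5   13. ]
punch 0.62 [320. 191.] [468.8  24.7   5. ]
closer_arm 0.92 [181. 204.] [ 365.2 -445.2    5. ]
```

View pics/a.png

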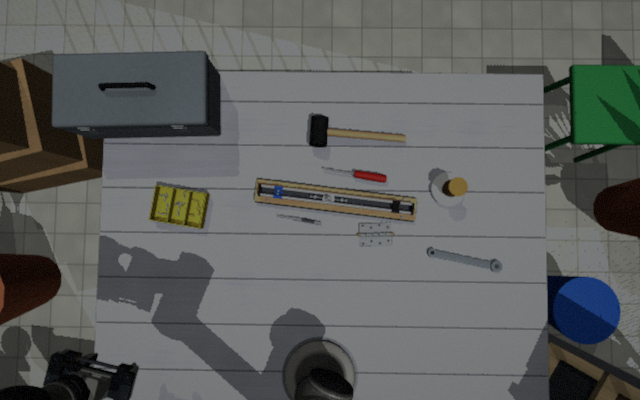

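View pics/b.png

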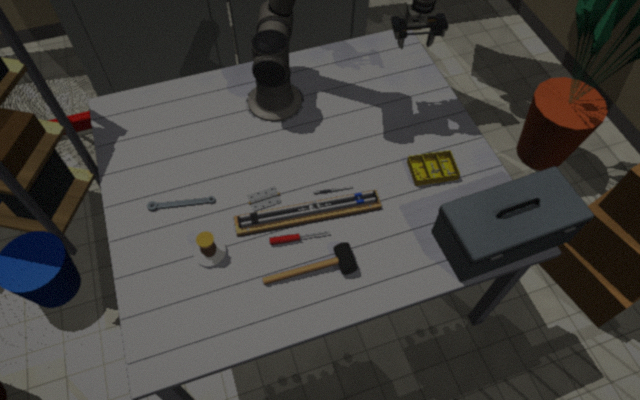

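The pictures show the rail lying nearly along y: the blue catch at top (278,191), the white block and stud at (327,198), the buffer at (403,206). The push is therefore towards +y. I'll shut the fingers and move towards the buffer side of the stud, staying high.

```bash
python3 -m handwheel '-0.3 -0.27 0 0 0 0 -1; -0.6 -0.54 0 0 0 0 -1; -0.9 -0.8 0 0 0 0 -1; -0.9 -0.8 0 0 0 0 -1'
```

```text
time: 1.63
tool_pos: [188.3, 410.0, 226.7]
tcp_rot: [-3.139, 0.002, 2.916]
contact_force: [0.3, 0.8, 0.2]
grip_width: 69.8
finger_force: 0.0
```

```bash
for i in 1; do :; done
python3 -m handwheel '-0.3 -0.27 0 0 0 0 -1; -0.6 -0.54 0 0 0 0 -1; -0.9 -0.8 0 0 0 0 -1' | sed -n 2p
python3 -m handwheel '-0.3 -0.27 0 0 0 0 -1; -0.6 -0.54 0 0 0 0 -1; -0.9 -0.8 0 0 0 0 -1' | sed -n 2p
python3 -m handwheel '-0.3 -0.27 0 0 0 0 -1; -0.6 -0.54 0 0 0 0 -1; -0.9 -0.8 0 0 0 0 -1' | sed -n 2p
python3 -m handwheel '-0.3 -0.27 0 0 0 0 -1; -0.6 -0.54 0 0 0 0 -1; -0.9 -0.8 0 0 0 0 -1; -0.9 -0.8 0 0 0 0 -1'
```

```text
tool_pos: [256.1, 315.4, 226.8]
tool_pos: [326.8, 217.1, 227.1]
tool_pos: [397.1, 119.0, 227.0]
time: 2.72
tool_pos: [470.2, 17.9, 226.6]
tcp_rot: [-3.14, 0.003, 2.915]
contact_force: [0.4, 0.6, -0.6]
grip_width: 0.4
finger_force: 0.0
```

```bash
python3 -m handwheel '-0.3 -0.26 0 0 0 -0.01 -1; -0.6 -0.52 0 0 0 -0.02 -1; -0.83 -0.78 0 0 0 -0.034 -1; -0.83 -0.78 0 0 0 -0.034 -1; -0.83 -0.78 0 0 0 -0.034 -1'
python3 - <<'E'
from h import *
p=viewer.capture("wrist"); print(np.array(p["T"]).round(3),p["fov_y"],p["cx"],p["cy"])
for t in("stud_top","slide_block","catch","rail","buffer"):
    for r in viewer.recognise(t,p)[:2]: print(t,round(r["score"],2),np.round(r["centre"],1))
cv2.imwrite("pics/c.png",p["frame"][:,:,::-1])
import pickle; pickle.dump(p,open("w.pkl","wb"))
E
```

```text
time: 3.13
tool_pos: [530.5, -72.2, 226.1]
tcp_rot: [3.141, -0.001, 3.024]
contact_force: [-0.5, 0.0, 0.3]
grip_width: 0.8
finger_force: 0.0
[[ 1.18000e-01  9.53000e-01  2.80000e-01  4.54280e+02]
 [ 9.93000e-01 -1.13000e-01 -3.40000e-02 -6.11530e+01]
 [-1.00000e-03  2.82000e-01 -9.59000e-01  3.82715e+02]
 [ 0.00000e+00  0.00000e+00  0.00000e+00  1.00000e+00]] 65.70646984690485 321.51673888133485 196.17952884764313
stud_top 0.97 [369.2 176.1]
slide_block 0.79 [370.7 176.4]
catch 0.77 [485.  178.9]
rail 0.86 [337.3 172.2]
buffer 0.9 [197.1 181.5]
buffer 0.34 [608.8 134.2]
```

View pics/c.png

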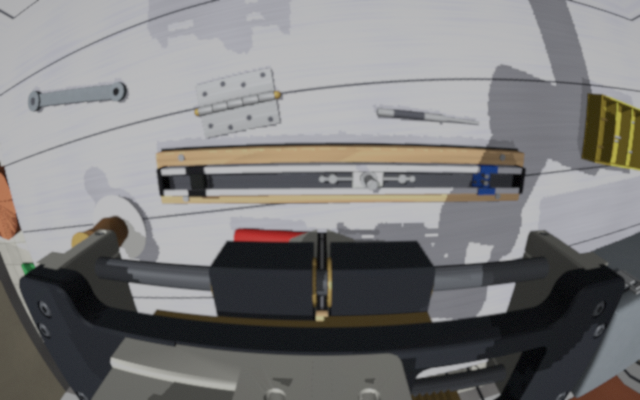

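The wrist view shows the rail level across the picture, the block and stud at about (370,178), the catch at (485,180) and the buffer at (197,181). I'll enlarge the rail and work out the positions.

```bash
cat >> h.py <<'E'
def fat(p,uv,z):
    f=200/np.tan(np.radians(p["fov_y"]/2)); T=np.array(p["T"])
    v=np.array(uv,float)-[p["cx"],p["cy"]]; r=np.hypot(*v); a=r/f
    d=T[:3,:3]@np.r_[v/r*np.sin(a),np.cos(a)]; o=T[:3,3]
    return (o+d*(z-o[2])/d[2]).round(1)
E
python3 - <<'E'
from h import *
import pickle; p=pickle.load(open("w.pkl","rb"))
print("stud",fat(p,(369.2,176.1),67.5),fat(p,(369.2,176.1),55),"catch",fat(p,(485,179.5),44))
for uv in((158,158),(523,158),(163,199),(519,199)): print(uv,fat(p,uv,20))
c=cv2.resize(p["frame"][145:210,310:530],None,fx=3.6,fy=3.6,interpolation=cv2.INTER_CUBIC)
cv2.imwrite("pics/d.png",c[:,:,::-1])
E
```

```text
stud [530.3 -20.   67.5] [533.3 -18.4  55. ] catch [555.5 130.4  44. ]
(158, 158) [ 483.4 -279.7   20. ]
(523, 158) [538.3 208.   20. ]
(163, 199) [ 538.9 -286.1   20. ]
(519, 199) [597.2 204.3  20. ]
```

View pics/d.png

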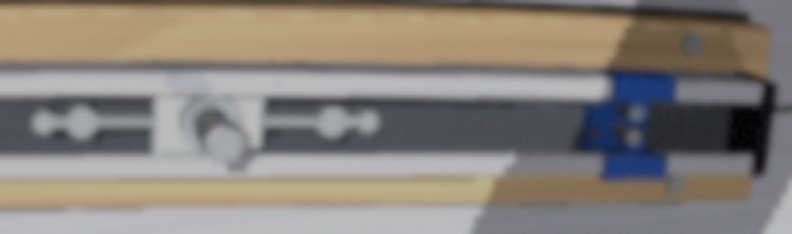

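The enlarged crop shows the stud top at (372.2,184.4) in the full picture, the block's middle at (368,179.4), and the rollers at (487,179.4).

Run:
```python
from h import *
import pickle; p=pickle.load(open("w.pkl","rb"))
y=np.array([np.sin(.115),np.cos(.115)]);x=np.array([y[1],-y[0]])
for n,uv,z in(("stud",(372.2,184.4),67.5),("block",(368,179.4),41),("roll",(487,179.4),36),("blueTop",(310+644/3.6,145+88/3.6),44),("blueBot",(310+635/3.6,145+166/3.6),44)):
    P=fat(p,uv,z); print(n,P,"along",(P[:2]@y).round(1),"across",(P[:2]@x).round(1))
o=bot.get_obs();P=o["tool_pos"];print(P,P[:2]@y,P[:2]@x,o["tcp_rot"],o["time"])
```

```text
stud [539.6 -17.5  67.5] along 44.5 across 538.0
block [540.4 -18.2  41. ] along 43.9 across 538.9
roll [558.1 137.9  36. ] along 201.0 across 538.6
blueTop [543.2 135.9  44. ] along 197.3 across 524.0
blueBot [570.8 132.9  44. ] along 197.5 across 551.8
[529.91671033 -70.21026326 227.04414208] -8.940321696996977 534.4728913682814 [3.14140155e+00 2.93175488e-04 3.02790170e+00] 3.4333
```

```bash
python3 -m handwheel '-0.04 0 0.3 0 0 0 -1; -0.04 0 0.6 0 0 0 -1; -0.04 0 0.88 0 0 0 -1' | sed -n 2p
python3 -m handwheel '0 0 0.3 0 0 0 -1; 0 0 0.6 0 0 0 -1; 0 0 0.8 0 0 0 -1; 0 0 0.88 0 0 0 -1; 0 0 0.88 0 0 0 -1; 0 0 0.88 0 0 0 -1'
python3 - <<'E'
from h import *
p=viewer.capture("wrist")
c=cv2.resize(p["frame"][130:300,200:520],None,fx=2.4,fy=2.4,interpolation=cv2.INTER_CUBIC)
cv2.imwrite("pics/e.png",c[:,:,::-1])
y=np.array([np.sin(.115),np.cos(.115)]);x=np.array([y[1],-y[0]])
P=bot.get_obs()["tool_pos"];print(P,P[:2]@y,P[:2]@x)
E
```

```text
tool_pos: [534.3, -71.0, 138.2]
time: 4.18
tool_pos: [534.7, -71.6, 51.5]
tcp_rot: [-3.142, 0.001, 3.027]
contact_force: [0.3, -0.5, 0.3]
grip_width: 0.6
finger_force: 0.0
[535.19612929 -71.80900266  52.12486659] -9.922705229322897 539.9008886713289
```

View pics/e.png

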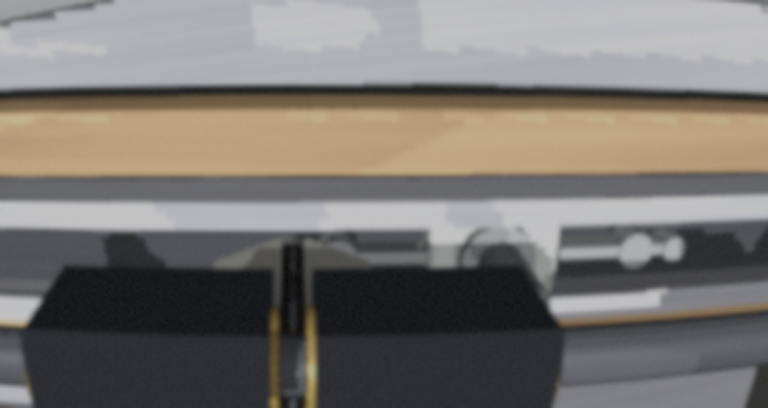

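The hand is in the channel line behind the stud; the grey block's stud lies ahead at about crop (500,260). Advancing slowly to find contact.

```bash
python3 -m handwheel '0 0.04 0 0 0 0 -1; 0 0.08 0 0 0 0 -1; 0 0.12 0 0 0 0 -1; 0 0.15 0 0 0 0 -1; 0 0.18 0 0 0 0 -1; 0 0.2 0 0 0 0 -1; 0 0.22 0 0 0 0 -1; 0 0.24 0 0 0 0 -1' 
python3 -m handwheel '0 0.02 0 0 0 0 -1; 0 0.04 0 0 0 0 -1; 0 0.06 0 0 0 0 -1; 0 0.08 0 0 0 0 -1; 0 0.10 0 0 0 0 -1; 0 0.12 0 0 0 0 -1; 0 0.14 0 0 0 0 -1; 0 0.16 0 0 0 0 -1'
python3 - <<'E'
from h import *
p=viewer.capture("wrist")
for t in("stud_top","slide_block","catch"):
    for r in viewer.recognise(t,p)[:1]: print(t,round(r["score"],2),np.round(r["centre"],1))
c=cv2.resize(p["frame"][130:300,200:520],None,fx=2.4,fy=2.4,interpolation=cv2.INTER_CUBIC)
cv2.imwrite("pics/f.png",c[:,:,::-1])
y=np.array([np.sin(.115),np.cos(.115)]);x=np.array([y[1],-y[0]])
P=bot.get_obs()["tool_pos"];print(P,P[:2]@y,P[:2]@x)
E
```

```text
time: 4.9
tool_pos: [537.0, -47.8, 50.7]
tcp_rot: [3.142, -0.0, 3.027]
contact_force: [0.0, 0.1, 0.3]
grip_width: 0.5
finger_force: 0.0
time: 5.57
tool_pos: [538.8, -32.0, 50.7]
tcp_rot: [3.142, -0.0, 3.027]
contact_force: [-0.1, -0.5, -1.3]
grip_width: 0.5
finger_force: 0.5
stud_top 0.79 [376.9 231.6]
slide_block 0.73 [ 12.8 267.9]
catch 0.66 [546.1 216.4]
[538.89039466 -31.93057356  50.70868847] 30.116222961298817 538.9948349486217
```

View pics/f.png

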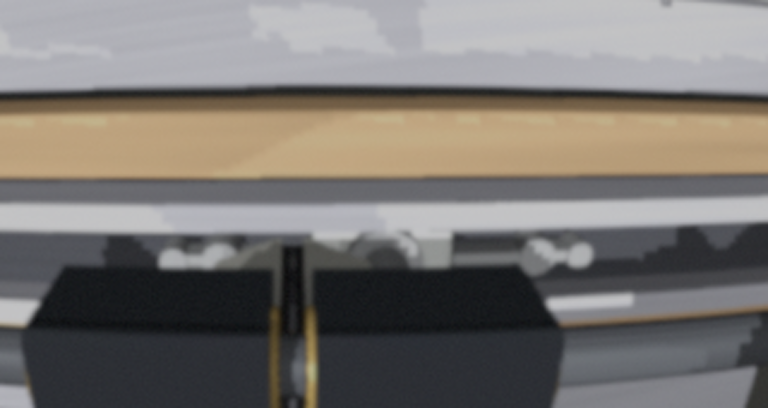

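The stud at crop (390,245) is touching the finger, and the block has moved about 10 mm, as the 25 mm offset predicts. Pushing on, well short of the rollers.

```bash
python3 -m handwheel '0 0.03 0 0 0 0 -1; 0 0.07 0 0 0 0 -1; 0 0.12 0 0 0 0 -1; 0 0.18 0 0 0 0 -1; 0 0.24 0 0 0 0 -1; 0 0.29 0 0 0 0 -1; 0 0.33 0 0 0 0 -1; 0 0.36 0 0 0 0 -1' 
python3 -m handwheel '0 0.03 0 0 0 0 -1; 0 0.06 0 0 0 0 -1; 0 0.10 0 0 0 0 -1; 0 0.14 0 0 0 0 -1; 0 0.18 0 0 0 0 -1; 0 0.21 0 0 0 0 -1; 0 0.23 0 0 0 0 -1; 0 0.24 0 0 0 0 -1'
python3 - <<'E'
from h import *
y=np.array([np.sin(.115),np.cos(.115)]);x=np.array([y[1],-y[0]])
p=viewer.capture("wrist")
c=cv2.resize(p["frame"][180:260,280:520],None,fx=3.3,fy=3.3,interpolation=cv2.INTER_CUBIC)
cv2.imwrite("pics/g.png",c[:,:,::-1])
import pickle; pickle.dump(p,open("w2.pkl","wb"))
P=bot.get_obs()["tool_pos"];print(P,P[:2]@y,P[:2]@x)
E
```

```text
time: 6.43
tool_pos: [543.0, 4.4, 50.7]
tcp_rot: [3.141, 0.0, 3.027]
contact_force: [-0.4, -0.6, 0.6]
grip_width: 0.4
finger_force: 0.5
time: 7.1
tool_pos: [545.7, 27.9, 50.7]
tcp_rot: [3.141, -0.0, 3.027]
contact_force: [-0.7, -0.3, 0.1]
grip_width: 0.3
finger_force: 0.4
[545.75576221  27.938706    50.68211115] 90.3778312098215 538.9450536959577
```

View pics/g.png

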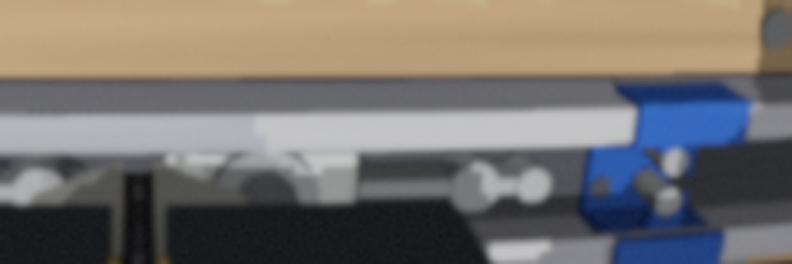

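Waist at crop (505,187), rollers at (668,180); about 33 mm remain to the seat. Refining that with the calibration.

Run:
```python
from h import *
import pickle; p=pickle.load(open("w2.pkl","rb"))
y=np.array([np.sin(.115),np.cos(.115)])
for n,u,v,z in(("edge",357,165,41),("waist",505,187,34),("roll",668,182,34),("roll",668,182,40),("blueL",625,90,44),("blueR",749,100,44)):
    P=fat(p,(280+u/3.3,180+v/3.3),z); print(n,z,P,(P[:2]@y).round(1))
```

```text
edge 41 [543.2  69.6  41. ] 131.5
waist 34 [555.  100.4  34. ] 163.4
roll 34 [559.6 137.2  34. ] 200.5
roll 40 [556.5 133.7  40. ] 196.7
blueL 44 [534.3 120.7  44. ] 181.2
blueR 44 [539.9 149.1  44. ] 210.1
```

```bash
python3 -m handwheel '0 0.03 0 0 0 0 -1; 0 0.06 0 0 0 0 -1; 0 0.09 0 0 0 0 -1; 0 0.12 0 0 0 0 -1; 0 0.14 0 0 0 0 -1; 0 0.16 0 0 0 0 -1; 0 0.18 0 0 0 0 -1; 0 0.19 0 0 0 0 -1' | grep -E 'pos|force'
python3 -m handwheel '0 0.01 0 0 0 0 -1; 0 0.02 0 0 0 0 -1; 0 0.03 0 0 0 0 -1; 0 0.03 0 0 0 0 -1' | grep -E 'pos|force'
python3 -m handwheel '0 0.01 0 0 0 0 -1; 0 0.02 0 0 0 0 -1; 0 0.02 0 0 0 0 -1'
```

```text
tool_pos: [547.9, 46.7, 50.7]
contact_force: [-0.8, 0.4, 0.3]
finger_force: 0.4
tool_pos: [548.3, 49.5, 50.7]
contact_force: [0.1, -1.0, -0.1]
finger_force: 0.2
time: 8.4
tool_pos: [548.5, 51.5, 50.7]
tcp_rot: [3.141, 0.0, 3.027]
contact_force: [-0.3, -0.9, -0.0]
grip_width: 0.1
finger_force: 0.3
```

```bash
python3 -m handwheel '0 0.01 0 0 0 0 -1; 0 0.01 0 0 0 0 -1' | grep -E 'pos|contact'
python3 -m handwheel '0 0.01 0 0 0 0 -1; 0 0.01 0 0 0 0 -1' | grep -E 'pos|contact'
python3 -m handwheel '0 0.01 0 0 0 0 -1; 0 0.01 0 0 0 0 -1' | grep -E 'pos|contact'
```

```text
tool_pos: [548.6, 52.5, 50.7]
contact_force: [-1.1, -0.2, -0.0]
tool_pos: [548.7, 53.5, 50.7]
contact_force: [-0.2, -1.2, 1.4]
tool_pos: [548.8, 54.2, 50.7]
contact_force: [-0.5, -1.7, -0.1]
```

```bash
python3 -m handwheel '0 0.01 0 0 0 0 -1; 0 0.01 0 0 0 0 -1' | grep -E 'pos|contact'
python3 -m handwheel '0 0.01 0 0 0 0 -1; 0 0.01 0 0 0 0 -1' | grep -E 'time|pos|contact'
```

```text
tool_pos: [548.9, 54.7, 50.7]
contact_force: [-0.9, -4.8, 0.4]
time: 9.23
tool_pos: [549.0, 55.5, 50.7]
contact_force: [-0.4, -5.1, -0.2]
```

Rollers met at y≈54, so the click is due within about 10 mm.

```bash
python3 -m handwheel '0 0.01 0 0 0 0 -1; 0 0.01 0 0 0 0 -1' | grep -E 'pos|contact'
python3 -m handwheel '0 0.01 0 0 0 0 -1; 0 0.01 0 0 0 0 -1' | grep -E 'time|pos|contact'
```

```text
tool_pos: [549.1, 56.8, 50.7]
contact_force: [-0.6, -3.7, -0.6]
time: 9.57
tool_pos: [549.3, 58.6, 50.7]
contact_force: [0.1, -0.2, 0.5]
```

```bash
python3 -m handwheel '0 0.01 0 0 0 0 -1; 0 0.01 0 0 0 0 -1' | grep -E 'time|pos|contact'
```

```text
time: 9.73
tool_pos: [549.6, 59.9, 50.8]
contact_force: [0.6, -0.2, 0.2]
```

```bash
python3 -m handwheel '0 0.01 0 0 0 0 -1; 0 0.01 0 0 0 0 -1' | grep -E 'time|pos|contact'
```

```text
time: 9.9
tool_pos: [549.6, 60.7, 50.8]
contact_force: [0.8, -0.0, 0.8]
```

The force rose and then dropped to zero with the finger free, so the block has jumped. I'll back off, lift, and check.

```bash
python3 -m handwheel '0 -0.1 0 0 0 0 -1; 0 -0.3 0 0 0 0 -1; 0 -0.5 0 0 0 0 -1; 0 -0.5 -0.3 0 0 0 -1; 0 -0.5 -0.6 0 0 0 -1; 0 -0.5 -0.9 0 0 0 -1; 0 -0.5 -1 0 0 0 -1; 0 -0.5 -1 0 0 0 -1'
python3 - <<'E'
from h import *
p=viewer.capture("wrist")
c=cv2.resize(p["frame"][140:260,300:540],None,fx=3.3,fy=3.3,interpolation=cv2.INTER_CUBIC)
cv2.imwrite("pics/i.png",c[:,:,::-1])
import pickle; pickle.dump(p,open("w3.pkl","wb"))
E
```

```text
time: 10.57
tool_pos: [545.4, 9.9, 153.6]
tcp_rot: [3.142, 0.006, 3.026]
contact_force: [1.0, -0.7, -1.2]
grip_width: 0.3
finger_force: 0.0
```

View pics/i.png

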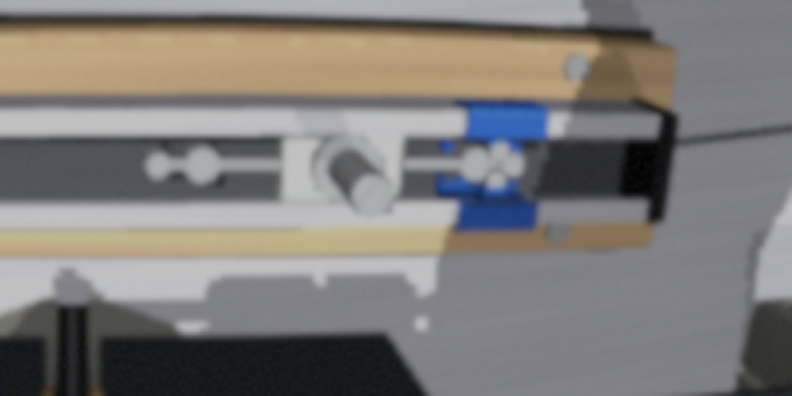

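The picture shows the rollers at crop (498,165), between the nose bosses at 475 and 512, so the block is caught. The hand is clear.

```bash
python3 -c "
from plant import bot
print(bot.close_job())"
```

```text
the job is handed in; nothing more can be done
None
```

The block clicked into the hold-open catch with a measured push of about 5 N; the last picture shows the rollers in the nose's waist and the hand clear, and the job is handed in (it returned no verdict).

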